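# Slide a plate under a drill bridge

### The arm

A 6-joint arm with a two-finger parallel gripper is mounted at the origin on a cart in front of the work surface, level with it; the furniture and walls round the work are solid. World frame = base frame: x ahead of the robot, y to its left, z up, the work surface at z = 0. Lengths are in mm, angles in degrees, forces in N, time in s.
With the tool pointing down it reaches from about 300 to 850 mm from the base axis. Payload 4.2 kg.
Tool frame: the origin (TCP) lies on the centre line of the jaws, within the pads' length; the fingertips stand 14 mm ahead of it and the grasp point (between the pads) lies 5 mm behind it; z points along the fingers, y is the line along which they close (so a half turn about z gives the same grasp; the last joint's range is limited). The gripper opens to 91 mm and grips with 3 to 60 N. Pads are 32 mm wide; open, the fingers measure 118 mm over their backs; the gripper's body (76 mm by 178 mm) begins 60 mm behind the grasp point.
Start: joints at [-64.859, 18.312, 89.639, -0, 72.044, -1.146], TCP at [254.657, -515.55, 227.976] pointing down, gripper open.
Joint ranges: [-177.97, 177.97], [-48.28, 115.42], [12.27, 149.76], [-77.06, 257.06], [2.81, 150.46], [-146.56, 146.56]. Speed limits (degrees/s): [147.25, 147.25, 180, 180, 180, 180].

### API

Orientations are given as [roll, pitch, yaw] about the fixed x, y, z axes, in that order (R = Rz(yaw) Ry(pitch) Rx(roll)).
In Python, from workcell import env gives the robot as it stands.
- The arm moves only by the tool arm_command, never from a script. Its argument "motion" is a list of rows, each an object with "offset": the shift along the tool's x, y, z in m, a list of three; "spin": the turn about the tool's z in rad. In form: [{"offset": [tx, ty, tz], "spin": spin}, ...]. A call has 1 to 5 rows; each row shifts and turns the commanded pose from where the row before left it, along the tool's axes as they then stand; what a row does not reach is not made up. A row lasts 1/8 s, in which the tool goes at most 62.5 mm and 10.7 degrees, less where a joint would pass 70% of its speed; a pose out of reach is approached as far as the arm can. A call with a gripper value outside its range is refused whole. "jaw" is the finger opening in m, from 0 to 0.0912, set as the call begins (left out, the last holds). The fingers move at their own pace and stop on an object; "newtons" is the grip in N (left out, the last holds). Time passes only in rows, so rows that do not move let the fingers close. It gives the time, the measured TCP pose, the force, the opening and the grip force at its end, in the units of the state.
- env.state(): the state, without advancing time (a new reading comes with each control period).
- env.grab_frame(name): name is "scene" or "top" or "wrist"; returns (picture, depth): 400x640x3 uint8, blue, green, red; 400x640 float32, mm along the optical axis (not along the pixel's ray), 0 where there is no reading.
- env.camera_model(name): a dict with "fx", "fy", "cx", "cy" (pixels), "eye" and "rotation" of the camera in the world; the wrist camera has in their place "hand_eye" (4x4, takes a point from camera to tool coordinates, whose origin is the TCP and whose axes are the flange's). Camera axes: x right, y down, z forward; pixel columns grow to the right and rows downward; lengths in mm; the calibration is good to about 2 mm. The wrist camera is an equidistant fisheye: a pixel r from the principal point sees the ray r / f radians off the axis. A picture is of the moment at which its call begins: read the wrist's pose just before it. camera_model takes no time and is no camera call.
- env.job_done(): hands the job in; it is judged then, once.
Trained networks look in the newest picture that a camera, given by its name, has taken for a name from the list of things; names that differ only in an ending like _2 or _b are one class to them, and where a whole thing is asked for, a point or a joint stands for the part that bears it (a point fixed in the world has none). Each returns a list of dicts, best first, with "score" (0 to 1); they miss things now and then, are a little off and sometimes report something else, mostly with a low value. They report only what shows in the picture. A call takes as long as a camera call. They do not tell look-alikes from the thing itself.
- env.boxes_of(camera, target): "bbox" ([left, top, right, bottom] in pixels, round what is visible of it).
- env.pinpoint(camera, target): "location" ([column, row] in pixels: a listed point, or the origin of a listed thing).
The state is a dict: "time_s": time; "qpos": joint angles; "qvel": joint speeds; "effort": joint torques, N m; "ee_pos": TCP position; "ee_rot": TCP orientation; "force": force on the tool from outside, world axes, zero at the start; "torque": the same for the moment, N m; "gripper_width": finger opening in mm; "gripper_force": force on a finger pad.
Only numpy, scipy, OpenCV 4.12 (cv2) and the standard library are available. Lean on these libraries where they do the work, as an engineer would, in place of code of your own. Each camera call takes 0.05 s, during which the arm holds its last target. There are 200 camera calls.

### The job

Push the orange plate along the table, lengthwise, in under the low bridge of the drill jig until its far end rests squarely against the stop behind the bridge. Use only the fingertips or the outside of the fingers: the plate must stay flat on the table the whole way, not lifted or tipped, and the other loose things stay where they are. Then move clear.

Things in the scene. Friction and masses are not known exactly. Their poses are not given: they have to be found in the camera images.
- plate: The part to slide: a flat orange metal plate, 130 x 95 x 10 mm, about 0.3 kg, lying loose and flat. Origin at the centre of its underside; x along the 130 mm, y along the 95 mm. It starts in front of the bridge (-x side of the jig), up to 30 mm off the jig's centre line and up to 0.3 rad askew.
- drill_jig: Drill jig, fixed to the table: a low aluminium bridge with brass bushes on dark steel feet; behind it a dark steel stop joined to the feet by low rails, 151 mm wide over all. Origin on the table, mid of the stop's front face (plane x = 0; stop 15 mm thick, 18 mm high); x is the way the plate is pushed, y across. Plate fully home: its centre at x = -65 mm, its near end at x = -130 mm.
- bridge_mid (a point): Middle of the bridge's underside, 13 mm above the table, at x = -65 mm in the jig's frame, axes as the jig. The bridge is 40 mm long in x (x = -85 to -45 mm of the jig), its top 25 mm and its bushes 31 mm above the table. The gap between the feet is 111 mm wide (y = -55.5 to 55.5 mm); the feet have rounded noses out to x = -90 mm of the jig.
- nose_pliers: Bystander: pliers with blue handles, 138 x 85 x 11 mm, lying flat; origin at the centre of the underside.
- spur_gear: Bystander: black toothed gear, 68 mm across, 12 mm high; origin at the centre of the underside.
- red_tape: Bystander: roll of red tape, 55 mm across, 38 mm high; origin at the centre of the underside.
- spare_tyre: Bystander: black knobbly tyre lying flat, 94 mm across, 38 mm high; origin at the centre of the underside.
- glue_bottle: Bystander: small standing orange bottle, 33 mm across, 90 mm high; origin at the centre of the underside.
There are look-alikes about, which are no part of the job. What is meant by the plate is not turquoise, and is the larger of those in its own colour.

How it is judged:
By the outcome, as a careful person would: the job done as asked, in the order asked, and still so for the second after the job is handed in, with the robot touching nothing.
It also fails if it takes over 67 s, if anything falls off the work surface, if the arm or the gripper's body presses on something with over 40 N, if the wrist force passes 120 N, or if a joint passes its speed limit or range.

## Working session

There is one attempt and no reset: what is moved stays moved. The work goes in short steps, Python scripts to look and compute and a tool call to move; the robot and the scene stay as the last step left them, time stands still between calls to the robot, and variables do not carry over. Pictures are saved under pics/ and viewed, at most 10 in all, crops included, and the job is handed in when it is done.

Besides the shell and the picture viewer there is one more tool, called after "Emit:" by a JSON object that holds its "name" and its "arguments", one argument or row to a line. arm_command: Moves the arm, as the interface text tells. Its arguments: {"type":"object","properties":{"motion":{"type":"array"},"jaw":{"type":"number"},"newtons":{"type":"number"}},"required":["motion"]}

```bash
mkdir -p pics; cat > h.py <<'E'
import numpy as np,cv2
from workcell import env
def world(cam,u,v,d):
    m=env.camera_model(cam);p=np.array([(u-m['cx'])/m['fx']*d,(v-m['cy'])/m['fy']*d,d])
    return np.array(m['rotation'])@p+np.array(m['eye'])
def cloud(cam,D):
    m=env.camera_model(cam);v,u=np.mgrid[0:D.shape[0],0:D.shape[1]]
    P=np.stack([(u-m['cx'])/m['fx']*D,(v-m['cy'])/m['fy']*D,D],-1)
    return P@np.array(m['rotation']).T+np.array(m['eye'])
E
python3 - <<'E'
from h import *
I,D=env.grab_frame('top');cv2.imwrite('pics/top0.png',I);np.savez('top0.npz',I=I,D=D)
for n in ['plate','drill_jig','bridge_mid']:
    for r in env.pinpoint('top',n)[:3]:
        u,v=r['location'];print(n,r['score'],np.round((u,v)),world('top',u,v,D[int(v),int(u)]).round())
    if n!='bridge_mid':print(env.boxes_of('top',n)[:3])
s=env.state();print(s['time_s'],s['ee_pos'],s['ee_rot'],s['gripper_width'],s['force'])
E
```

```text
plate 0.93 [354. 218.] [-114694. -114940. -113910.]
plate 0.75 [307. 249.] [-89109. -89354. -88324.]
plate 0.72 [341. 162.] [-111296. -111542. -110512.]
[{'bbox': [337.9, 203.5, 374.1, 232.6], 'score': 0.74}, {'bbox': [319.6, 142.7, 367.4, 178.8], 'score': 0.73}, {'bbox': [280.9, 221.3, 331.8, 276.7], 'score': 0.71}]
drill_jig 0.8 [269. 171.] [-74529. -74774. -73744.]
[{'bbox': [263.8, 144.7, 298.0, 192.9], 'score': 0.62}]
bridge_mid 0.82 [290. 168.] [-82687. -82932. -81902.]
0.3 [ 254.60667588 -515.38728994  227.67427602] [-1.79967762e+02 -2.11082925e-03  2.62889118e+01] 90.95108201671906 [-0.1413398  -0.35065363 -0.14577164]
```

View pics/top0.png

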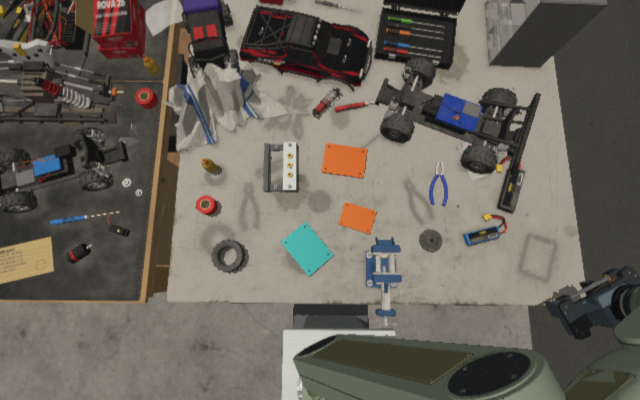

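The top view shows the plate (larger orange) at about (345,160), the jig at (282,167) with its stop on the left at (268,168), a smaller orange look-alike at (357,218) and a turquoise one at (307,249). The projected positions are wrong, so I'll check the camera model's format.

```bash
python3 - <<'E'
from h import *
for c in ['top','scene','wrist']:print(env.camera_model(c))
E
```

```text
{'fx': 364.23278124721094, 'fy': 364.23278124721094, 'cx': 319.5282262157174, 'cy': 194.15216647718736, 'eye': array([ 305.65126693,   60.53416586, 1090.4718514 ]), 'rotation': array([-1.67870886e+02, -1.41648637e-01, -8.94694971e+01])}
{'fx': 517.7508614389806, 'fy': 517.7508614389806, 'cx': 318.98888776304193, 'cy': 190.71625515798584, 'eye': array([-275.75063091,  730.77835115,  866.08590985]), 'rotation': array([-1.27746687e+02, -4.05381437e-02, -1.30234793e+02])}
{'fx': 309.70691628693146, 'fy': 309.70691628693146, 'cx': 316.0570259093048, 'cy': 205.33925052070455, 'hand_eye': array([[ 4.50404586e-04, -9.65523786e-01, -2.60314455e-01,
         7.35640287e+01],
       [ 9.99999882e-01,  4.82711578e-04, -6.01771320e-05,
         1.04748993e+00],
       [ 1.83759253e-04, -2.60314397e-01,  9.65523889e-01,
        -1.56802615e+02],
       [ 0.00000000e+00,  0.00000000e+00,  0.00000000e+00,
         1.00000000e+00]])}
```

```bash
cat > h.py <<'E'
import numpy as np,cv2
from workcell import env
from scipy.spatial.transform import Rotation as R
def onplane(cam,uv,z):
    m=env.camera_model(cam);uv=np.atleast_2d(np.asarray(uv,float))
    r=np.c_[(uv[:,0]-m['cx'])/m['fx'],(uv[:,1]-m['cy'])/m['fy'],np.ones(len(uv))]@R.from_euler('xyz',m['rotation'],degrees=True).as_matrix().T
    e=np.array(m['eye']);return e+r*((z-e[2])/r[:,2])[:,None]
def cloud(cam,D):
    m=env.camera_model(cam);v,u=np.mgrid[0:D.shape[0],0:D.shape[1]]
    P=np.stack([(u-m['cx'])/m['fx']*D,(v-m['cy'])/m['fy']*D,D],-1)
    return P@R.from_euler('xyz',m['rotation'],degrees=True).as_matrix().T+np.array(m['eye'])
def rect(cam,mask,z):
    c=max(cv2.findContours(mask.astype(np.uint8),cv2.RETR_EXTERNAL,cv2.CHAIN_APPROX_NONE)[0],key=cv2.contourArea)
    w=onplane(cam,c[:,0],z)[:,:2]
    return cv2.minAreaRect(w.astype(np.float32))
E
cat > look.py <<'E'
import sys
from h import *
k=sys.argv[1]
for cam in sys.argv[2:]:
    I,D=env.grab_frame(cam);cv2.imwrite(f'pics/{cam}{k}.png',I);np.savez(f'{cam}{k}.npz',I=I,D=D)
    H=cv2.cvtColor(I,cv2.COLOR_BGR2HSV)
    m=((H[...,0]>4)&(H[...,0]<18)&(H[...,1]>150)&(H[...,2]>110)).astype(np.uint8)
    n,L,S,C=cv2.connectedComponentsWithStats(m)
    P=cloud(cam,D)
    for i in np.argsort(-S[1:,4])[:3]+1:
        r=rect(cam,L==i,10);print(cam,C[i].round(),S[i,4],'rect',np.round(r[0],1),np.round(r[1],1),round(r[2],1),'z',np.median(P[L==i][:,2]).round(1),'box',cv2.boxPoints(r).round().tolist())
    for t,z in [('plate',0),('drill_jig',0),('bridge_mid',13),('red_tape',0),('glue_bottle',0),('spare_tyre',0),('spur_gear',0),('nose_pliers',0)]:
        for r in env.pinpoint(cam,t)[:3]: print(cam,t,r['score'],np.round(r['location']),onplane(cam,r['location'],z)[0].round())
E
python3 look.py 1 top scene
python3 - <<'E'
from h import *
# jig: height map
d=np.load('top1.npz');P=cloud('top',d['D'])
I=d['I'][135:205,245:375];cv2.imwrite('pics/c1.png',np.hstack([cv2.resize(I,None,fx=6,fy=6,interpolation=cv2.INTER_CUBIC)]))
for v in range(138,200,4):print(v,P[v,258:304:2,2].round().astype(int).tolist())
E
```

```text
top [344. 160.] 1215 rect [646.5 -15.2] [128.7  94.7] 82.0 z 11.7 box [[591.0, -72.0], [684.0, -86.0], [702.0, 42.0], [609.0, 55.0]]
top [357. 218.] 756 rect [467.6 -53. ] [96.7 71. ] 72.7 z 9.5 box [[419.0, -89.0], [487.0, -110.0], [516.0, -17.0], [448.0, 4.0]]
top [404.  32.] 38 rect [1096.6 -219.9] [31.8 13.8] 79.9 z 29.4 box [[1087.0, -234.0], [1101.0, -237.0], [1106.0, -205.0], [1093.0, -203.0]]
top plate 0.93 [342. 162.] [645.  -9.   0.]
top plate 0.73 [356. 217.] [471. -52.   0.]
top plate 0.71 [309. 252.] [366.  90.   0.]
top drill_jig 0.76 [269. 167.] [624. 218.   0.]
top bridge_mid 0.65 [291. 169.] [617. 149.  13.]
top bridge_mid 0.55 [213. 167.] [620. 389.  13.]
top red_tape 0.85 [207. 206.] [500. 402.   0.]
top glue_bottle 0.59 [212. 171.] [611. 395.   0.]
top spare_tyre 0.81 [231. 257.] [348. 320.   0.]
top spur_gear 0.93 [428. 238.] [ 409. -266.    0.]
top nose_pliers 0.86 [438. 185.] [ 571. -306.    0.]
scene [309. 175.] 985 rect [643.5 -11.7] [131.8 101.5] 81.8 z 9.8 box [[584.0, -70.0], [684.0, -84.0], [703.0, 46.0], [603.0, 61.0]]
scene [363. 200.] 673 rect [464.7 -
[... 1425 characters left out ...]
, 35, 29, 28, 2, 8, 1, 3]
170 [1, -1, 4, 21, 22, 21, 3, 1, 1, 3, 6, -1, 3, 26, 27, 25, 31, 25, 1090, 3, 4, -3, -1]
174 [0, 4, 8, 19, 17, 21, -1, -2, 2, 2, 4, 1, 1, 26, 28, 30, 32, 28, 27, 6, -1, 0, 0]
178 [5, 3, 3, 16, 24, 16, 2, 5, 0, -2, 1, 0, 6, 25, 25, 27, 26, 28, 26, 19, 3, 5, 3]
182 [4, 5, 5, 15, 21, 15, 2, 3, 3, 2, 4, 0, 3, 1090, 24, 27, 27, 27, 25, 15, 2, 1, 4]
186 [3, 4, 3, 18, 20, 17, 10, 10, 9, 15, 13, 9, 9, 31, 24, 34, 34, 27, 29, 18, 0, -1, 4]
190 [0, 3, 3, 23, 20, 11, 10, 11, 11, 9, 11, 7, 10, 24, 18, 23, 20, 22, 24, 11, 1, 0, 0]
194 [-1, 0, 0, 4, 3, 2, 2, 3, 3, -3, 4, 3, 3, 5, 3, 0, 3, 1, 1, 1, 2, 4, 3]
198 [6, 3, 1, 4, 2, 1, 0, 3, 1, 1, 2, 2, -3, 5, 0, 0, 1, 2, 0, 4, 1, 6, 1]
```

View pics/scene1.png

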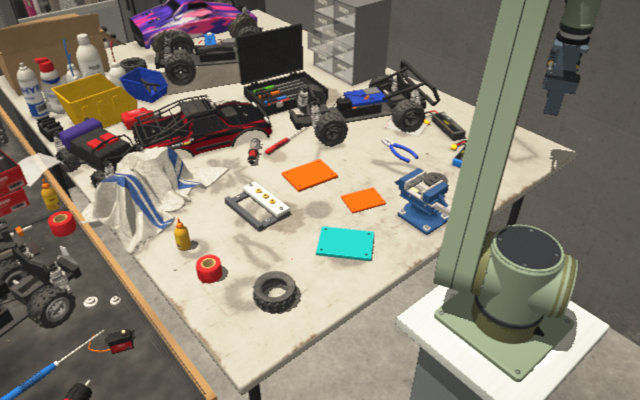

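View pics/c1.png

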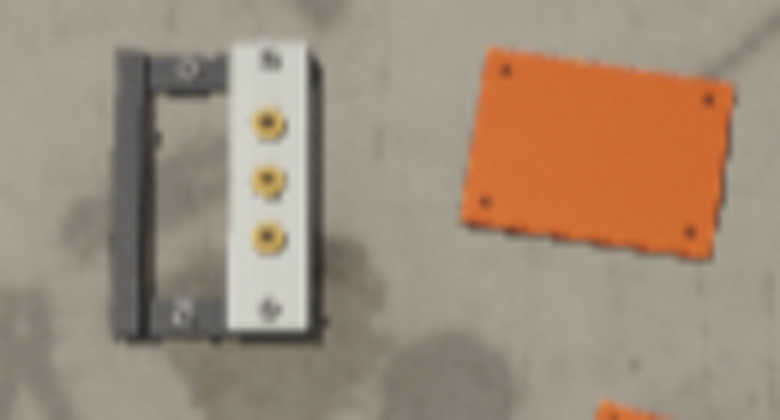

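The scene view agrees: the jig is at (258,205), the plate at (309,175), and the approach side is clear. In the crop, the bridge's top edges run near-vertical at columns 230 and 308, so it is almost square with the image. The plate is about 8° askew. Next I'll fit the jig exactly.

```bash
cat > jig.py <<'E'
from h import *
import sys
cam,f,box=sys.argv[1],sys.argv[2],list(map(int,sys.argv[3:7]))
I=np.load(f)['I'];P=cloud(cam,np.load(f)['D'])
H=cv2.cvtColor(I,cv2.COLOR_BGR2HSV);m=(H[...,2]>170)&(H[...,1]<60)
k=np.zeros_like(m);k[box[1]:box[3],box[0]:box[2]]=1
m=cv2.morphologyEx((m&k&(P[...,2]>15)&(P[...,2]<45)).astype(np.uint8),cv2.MORPH_CLOSE,np.ones((5,5)))
r=rect(cam,m,25);print(m.sum(),r,cv2.boxPoints(r).round(1).tolist())
# stop top edges z=18, per row darkness in top cam
E
python3 jig.py top top1.npz 255 135 310 200; python3 jig.py scene scene1.npz 215 170 300 235
python3 - <<'E'
from h import *
# bridge top corners by hand; stop top back edge
c=np.array([[232,42],[308,42],[308,330],[229,330]])/6+[245,135]-0.4
print(onplane('top',c,25).round(1).tolist())
g=cv2.cvtColor(np.load('top1.npz')['I'],cv2.COLOR_BGR2GRAY)
for v in (150,160,170,180,186):print(v,g[v,260:304].tolist())
E
```

```text
617 ((623.9351806640625, 154.00762939453125), (149.2932586669922, 37.00273132324219), 1.341031551361084) [[548.9000244140625, 170.8000030517578], [549.7000122070312, 133.8000030517578], [699.0, 137.3000030517578], [698.0999755859375, 174.3000030517578]]
682 ((624.4286499023438, 155.59117126464844), (154.13511657714844, 43.58787536621094), 1.4065309762954712) [[546.7999877929688, 175.5], [547.9000244140625, 131.89999389648438], [702.0, 135.6999969482422], [700.9000244140625, 179.3000030517578]]
[[699.5, 173.5, 25.0], [699.9, 134.4, 25.0], [547.9, 130.9, 25.0], [547.5, 170.4, 25.0]]
150 [156, 156, 156, 153, 122, 99, 93, 91, 86, 52, 69, 96, 97, 71, 65, 66, 69, 70, 67, 74, 105, 110, 120, 174, 203, 207, 207, 204, 204, 203, 201, 202, 203, 205, 202, 200, 115, 77, 91, 149, 155, 154, 153, 154]
160 [156, 154, 151, 128, 102, 96, 94, 90, 71, 56, 80, 135, 144, 143, 139, 132, 131, 130, 129, 128, 128, 127, 137, 180, 205, 207, 208, 206, 206, 204, 202, 203, 204, 205, 203, 199, 117, 77, 93, 148, 154, 156, 156, 155]
170 [129, 130, 126, 114, 98, 97, 96, 92, 55, 55, 71, 120, 126, 126, 125, 127, 126, 128, 136, 138, 143, 146, 152, 185, 205, 207, 208, 205, 205, 204, 203, 203, 204, 205, 205, 202, 117, 74, 88, 143, 150, 149, 149, 151]
180 [151, 150, 147, 120, 100, 96, 96, 91, 54, 62, 83, 136, 138, 134, 129, 125, 118, 119, 117, 115, 119, 118, 134, 203, 208, 206, 208, 205, 205, 205, 204, 205, 205, 204, 204, 202, 112, 51, 54, 91, 98, 99, 105, 111]
186 [150, 147, 138, 113, 98, 97, 95, 94, 54, 52, 92, 96, 96, 101, 125, 135, 138, 106, 94, 95, 94, 94, 123, 204, 209, 206, 207, 197, 156, 124, 139, 141, 198, 203, 204, 202, 115, 53, 73, 117, 120, 120, 121, 125]
```

Emit:
{"name": "arm_command", "arguments": {
  "motion": [
    {"offset":[0.05,0.02,0],"spin":-0.18},
    {"offset":[0.05,0.02,0],"spin":-0.18},
    {"offset":[0.05,0.02,0],"spin":-0.18},
    {"offset":[0.05,0.02,0],"spin":-0.18},
    {"offset":[0.05,0.02,0],"spin":-0.18}
  ],
  "jaw": 0.05
}}

```text
time_s: 1.82
ee_pos: [492.3, -404.1, 227.6]
ee_rot: [180.0, 0.0, 78.2]
force: [-0.7, -0.3, -0.6]
gripper_width: 50.1
gripper_force: 0.0
```

Emit:
{"name": "arm_command", "arguments": {
  "motion": [
    {"offset":[0.06,0.0155,0],"spin":0},
    {"offset":[0.06,0.0155,0],"spin":0},
    {"offset":[0.06,0.0155,0],"spin":0},
    {"offset":[0.06,0.0155,0],"spin":0},
    {"offset":[0.06,0.0155,0.02],"spin":-0.066}
  ]
}}

```text
time_s: 2.45
ee_pos: [630.2, -128.5, 210.3]
ee_rot: [179.7, 0.0, 81.7]
force: [1.1, -0.7, -0.2]
gripper_width: 50.1
gripper_force: 0.0
```

```bash
python3 - <<'E'
from h import *
s=env.state();I,D=env.grab_frame('wrist');cv2.imwrite('pics/w2.png',I);np.savez('w2.npz',I=I,D=D,p=s['ee_pos'],r=s['ee_rot'])
m=env.camera_model('wrist');T=np.array(m['hand_eye']);Rt=R.from_euler('xyz',s['ee_rot'],degrees=True).as_matrix()
H=cv2.cvtColor(I,cv2.COLOR_BGR2HSV);M=((H[...,0]>4)&(H[...,0]<18)&(H[...,1]>150)&(H[...,2]>90)).astype(np.uint8)
for c in sorted(cv2.findContours(M,0,1)[0],key=cv2.contourArea)[-2:]:
    c=c[:,0].astype(float);d=(c-[m['cx'],m['cy']])/m['fx'];r=np.hypot(*d.T)
    ray=np.c_[d/r[:,None]*np.sin(r)[:,None],np.cos(r)]@T[:3,:3].T@Rt.T
    e=Rt@T[:3,3]+s['ee_pos'];w=e+ray*((10-e[2])/ray[:,2])[:,None]
    q=cv2.minAreaRect(w[:,:2].astype(np.float32));print(len(c),c.mean(0),q,cv2.boxPoints(q).round(1).tolist())
print(s['ee_pos'],s['ee_rot'],s['time_s'])
E
```

```text
252 [181.3015873  145.75396825] ((473.8231201171875, -54.319271087646484), (97.21159362792969, 73.10405731201172), 72.87384796142578) [[424.6000061035156, -90.0], [494.3999938964844, -111.5], [523.0999755859375, -18.600000381469727], [453.20001220703125, 2.9000000953674316]]
374 [317.53208556  89.17112299] ((650.2326049804688, -16.36939239501953), (129.21865844726562, 94.00308227539062), 81.68621826171875) [[594.4000244140625, -73.5], [687.4000244140625, -87.0999984741211], [706.0999755859375, 40.79999923706055], [613.0999755859375, 54.400001525878906]]
[ 630.23992781 -128.49222626  210.27854795] [1.79743388e+02 2.58748395e-02 8.17470748e+01] 2.45
```

View pics/w2.png

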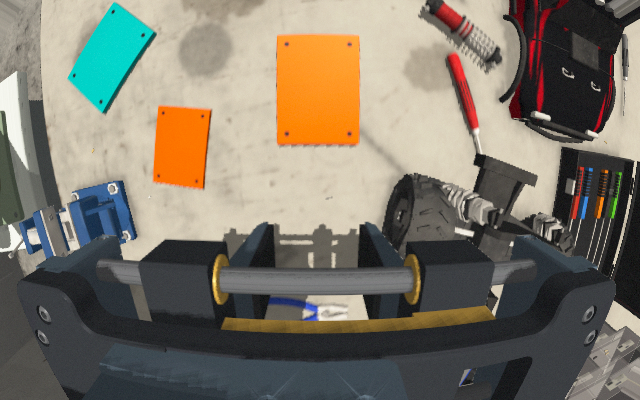

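The wrist view shows the plate at (318,90), straight ahead of the two fingers, with nothing in the way below. I'll go down behind its near end.

Emit:
{"name": "arm_command", "arguments": {
  "motion": [
    {"offset":[0,0.001,0.05],"spin":0},
    {"offset":[0,0,0.05],"spin":0},
    {"offset":[0,0,0.05],"spin":0},
    {"offset":[0,0,0.03],"spin":0},
    {"offset":[0,0,0.0115],"spin":0}
  ]
}}

```text
time_s: 3.12
ee_pos: [628.2, -130.3, 15.2]
ee_rot: [-179.8, -0.0, 81.6]
force: [-0.5, 0.3, 2.6]
gripper_width: 49.9
gripper_force: 0.0
```

Emit:
{"name": "arm_command", "arguments": {
  "motion": [
    {"offset":[0.01,0,0],"spin":0},
    {"offset":[0.01,0,0],"spin":0},
    {"offset":[0.006,0,0],"spin":0},
    {"offset":[0,0,0],"spin":0}
  ]
}}

```text
time_s: 3.62
ee_pos: [633.7, -103.9, 18.2]
ee_rot: [179.9, 0.0, 81.7]
force: [0.5, -0.2, -0.4]
gripper_width: 49.6
gripper_force: 0.0
```

Emit:
{"name": "arm_command", "arguments": {
  "motion": [
    {"offset":[0.006,0,0],"spin":0},
    {"offset":[0.006,0,0],"spin":-0.03},
    {"offset":[0.006,0,0],"spin":-0.04},
    {"offset":[0.006,0,0],"spin":-0.04},
    {"offset":[0.006,0,0],"spin":-0.04}
  ]
}}

```text
time_s: 4.25
ee_pos: [636.7, -74.6, 17.5]
ee_rot: [179.9, 0.0, 90.4]
force: [0.7, -2.4, 1.1]
gripper_width: 50.0
gripper_force: 1.3
```

Emit:
{"name": "arm_command", "arguments": {
  "motion": [
    {"offset":[0.006,0,0],"spin":-0.04},
    {"offset":[0.006,0,0],"spin":-0.04},
    {"offset":[0,0,0],"spin":0}
  ]
}}

```text
time_s: 4.62
ee_pos: [635.4, -61.8, 16.9]
ee_rot: [-179.9, -0.1, 94.9]
force: [0.0, 0.1, -0.0]
gripper_width: 50.2
gripper_force: 0.0
```

```bash
cat > rel.py <<'E'
from h import *
import sys
s=env.state()
o=np.array([622.5,218.5]);a=np.radians(91.35);ux=np.array([np.cos(a),np.sin(a)]);uy=np.array([-ux[1],ux[0]])
def jf(p):p=np.array(p[:2])-o;return np.round([p@ux,p@uy],1)
print('tcp jig',jf(s['ee_pos']),'z',s['ee_pos'][2].round(1),'yaw-jig',round(s['ee_rot'][2]-91.35,1),'F',s['force'].round(1),'t',s['time_s'])
I,D=env.grab_frame('top');cv2.imwrite(f'pics/t{sys.argv[1]}.png',I)
H=cv2.cvtColor(I,cv2.COLOR_BGR2HSV);M=((H[...,0]>4)&(H[...,0]<18)&(H[...,1]>150)&(H[...,2]>90)).astype(np.uint8)
M[:,:255]=0;M[:130]=0;M[200:]=0
r=rect('top',M,10);b=cv2.boxPoints(r);print('plate c',jf(r[0]),r[1],r[2]-91.35,'corners',[jf(x).tolist() for x in b])
I2,_=env.grab_frame('wrist');cv2.imwrite(f'pics/w{sys.argv[1]}.png',I2)
m=env.camera_model('wrist');T=np.array(m['hand_eye']);Rt=R.from_euler('xyz',s['ee_rot'],degrees=True).as_matrix()
H=cv2.cvtColor(I2,cv2.COLOR_BGR2HSV);M=((H[...,0]>4)&(H[...,0]<18)&(H[...,1]>150)&(H[...,2]>90)).astype(np.uint8)
c=max(cv2.findContours(M,0,1)[0],key=cv2.contourArea)[:,0].astype(float);d=(c-[m['cx'],m['cy']])/m['fx'];q=np.hypot(*d.T)
ray=np.c_[d/q[:,None]*np.sin(q)[:,None],np.cos(q)]@T[:3,:3].T@Rt.T
e=Rt@T[:3,3]+s['ee_pos'];w=e+ray*((10-e[2])/ray[:,2])[:,None]
q=cv2.minAreaRect(w[:,:2].astype(np.float32));print('wrist',jf(q[0]),q[1],q[2]-91.35,[jf(x).tolist() for x in cv2.boxPoints(q)])
E
python3 rel.py 3
```

```text
tcp jig [-280.5   -6.2] z 16.9 yaw-jig 3.5 F [ 0.   0.1 -0. ] t 4.625
plate c [-188.5   -8.5] (93.36756896972656, 119.87641906738281) -90.78240594863891 corners [[-127.9, 37.3], [-247.7, 39.0], [-249.0, -54.4], [-129.2, -56.0]]
wrist [-195.3  -12.3] (129.52317810058594, 94.48133850097656) -2.456002807617182 [[-257.9, 37.6], [-262.0, -56.8], [-132.6, -62.3], [-128.5, 32.1]]
```

Emit:
{"name": "arm_command", "arguments": {
  "motion": [
    {"offset":[0.006,0,0],"spin":-0.02},
    {"offset":[0.006,0,0],"spin":-0.01},
    {"offset":[0.007,0,0],"spin":0},
    {"offset":[0.007,0,0],"spin":0},
    {"offset":[0,0,0],"spin":0}
  ]
}}

```text
time_s: 5.35
ee_pos: [633.1, -36.0, 17.3]
ee_rot: [-180.0, -0.0, 96.6]
force: [0.4, -0.3, -0.9]
gripper_width: 49.9
gripper_force: 0.0
```

```bash
python3 rel.py 4
```

```text
tcp jig [-254.7   -4.6] z 17.3 yaw-jig 5.2 F [ 0.4 -0.3 -0.9] t 5.35
plate c [-158.3   -0.4] (94.2890853881836, 108.24130249023438) -87.09724197387695 corners [[-106.7, 49.5], [-214.8, 44.0], [-210.0, -50.2], [-101.9, -44.7]]
wrist [-170.9   -4.4] (94.44620513916016, 129.0657196044922) -87.06202707290649 [[-108.8, 46.1], [-237.7, 39.4], [-232.9, -54.9], [-104.0, -48.3]]
```

View pics/w4.png

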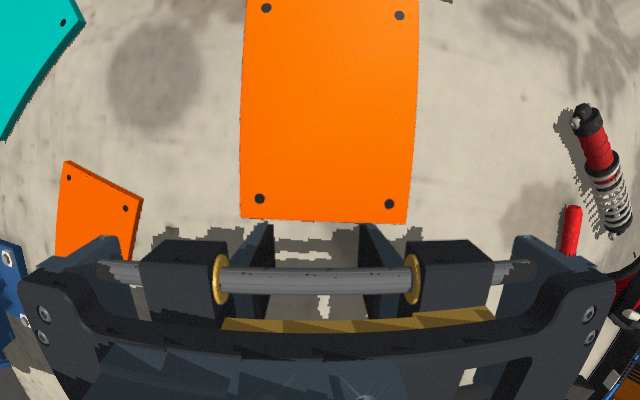

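The wrist view shows the plate ahead of both fingers, with its near edge at row 220, nearly parallel to them. It is nearly centred on the gap, so I'll push on and straighten gently.

Emit:
{"name": "arm_command", "arguments": {
  "motion": [
    {"offset":[0.007,0,0],"spin":0},
    {"offset":[0.007,0,0],"spin":0},
    {"offset":[0.007,0,0],"spin":0.01},
    {"offset":[0.007,0,0],"spin":0.01},
    {"offset":[0,0,0],"spin":0}
  ]
}}

```text
time_s: 6.08
ee_pos: [630.0, -8.2, 17.2]
ee_rot: [-180.0, -0.0, 95.4]
force: [-1.1, -1.0, 0.1]
gripper_width: 50.0
gripper_force: 0.0
```

```bash
python3 rel.py 5; python3 - <<'E'
import cv2
I=cv2.imread('pics/t5.png')[130:210,245:375];cv2.imwrite('pics/c5.png',cv2.resize(I,None,fx=6,fy=6,interpolation=2))
E
```

```text
tcp jig [-226.8   -2.2] z 17.2 yaw-jig 4.1 F [-1.1 -1.   0.1] t 6.075
plate c [-130.2    3.5] (97.23694610595703, 86.21574401855469) -88.69078192710876 corners [[-88.2, 53.1], [-174.4, 51.1], [-172.1, -46.1], [-85.9, -44.1]]
wrist [-145.9   -1. ] (94.55374908447266, 126.88121032714844) -86.02391395568847 [[-85.9, 50.6], [-212.4, 41.8], [-205.9, -52.5], [-79.3, -43.7]]
```

View pics/c5.png

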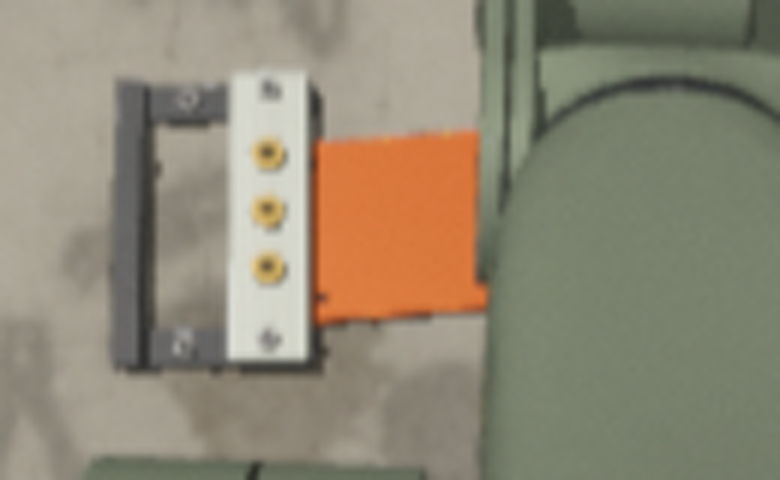

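The crop shows the plate's far end (column 316, rows 142–325) just entering under the bridge. It sits slightly toward the lower foot, so I'll straighten as it goes in.

Emit:
{"name": "arm_command", "arguments": {
  "motion": [
    {"offset":[0.005,0,0],"spin":0.02},
    {"offset":[0.005,0,0],"spin":0.02},
    {"offset":[0.005,0,0],"spin":0.02},
    {"offset":[0.005,0,0],"spin":0.02},
    {"offset":[0,0,0],"spin":0}
  ]
}}

```text
time_s: 6.8
ee_pos: [629.0, 11.6, 17.2]
ee_rot: [180.0, -0.0, 90.8]
force: [-0.0, -0.4, -0.2]
gripper_width: 50.0
gripper_force: 0.0
```

```bash
python3 rel.py 6
```

```text
tcp jig [-207.    -1.6] z 17.2 yaw-jig -0.6 F [-0.  -0.4 -0.2] t 6.8
plate c [-117.3   -3.1] (93.80206298828125, 58.154510498046875) -90.07503888607025 corners [[-88.2, 43.8], [-146.3, 43.9], [-146.4, -49.9], [-88.3, -50.0]]
wrist [-137.7   -6.6] (94.36707305908203, 103.94698333740234) -90.5467635154724 [[-85.3, 40.1], [-189.2, 41.1], [-190.1, -53.3], [-86.2, -54.3]]
```

Emit:
{"name": "arm_command", "arguments": {
  "motion": [
    {"offset":[0.005,0,0],"spin":-0.02},
    {"offset":[0.005,0,0],"spin":-0.02},
    {"offset":[0.006,0,0],"spin":0},
    {"offset":[0.006,0,0],"spin":0.01},
    {"offset":[0,0,0],"spin":0}
  ]
}}

```text
time_s: 7.52
ee_pos: [627.8, 33.6, 17.2]
ee_rot: [-180.0, -0.0, 92.5]
force: [-0.1, -0.2, 0.8]
gripper_width: 50.0
gripper_force: 0.0
```

```bash
python3 rel.py 7
```

```text
tcp jig [-184.9   -1. ] z 17.2 yaw-jig 1.2 F [-0.1 -0.2  0.8] t 7.525
plate c [-1.02e+02 -1.00e-01] (93.35005187988281, 27.610700607299805) -90.07502374649047 corners [[-88.2, 46.6], [-115.8, 46.6], [-115.9, -46.7], [-88.3, -46.7]]
wrist [-126.7   -4. ] (94.53191375732422, 81.620361328125) -88.81699166297912 [[-86.9, 44.1], [-168.5, 42.4], [-166.5, -52.1], [-84.9, -50.4]]
```

Centred and nearly square. 39 mm left.

Emit:
{"name": "arm_command", "arguments": {
  "motion": [
    {"offset":[0.007,0,0],"spin":0.01},
    {"offset":[0.007,0,0],"spin":0.01},
    {"offset":[0.007,0,0],"spin":0},
    {"offset":[0.007,0,0],"spin":0},
    {"offset":[0,0,0],"spin":0}
  ]
}}

```text
time_s: 8.25
ee_pos: [627.1, 61.8, 17.2]
ee_rot: [180.0, -0.0, 91.4]
force: [0.6, -0.1, 0.1]
gripper_width: 50.1
gripper_force: 0.0
```

Emit:
{"name": "arm_command", "arguments": {
  "motion": [
    {"offset":[0.003,0,0],"spin":0},
    {"offset":[0.003,0,0],"spin":0},
    {"offset":[0,0,0],"spin":0}
  ]
}}

```text
time_s: 8.62
ee_pos: [627.0, 67.0, 17.2]
ee_rot: [180.0, -0.0, 91.4]
force: [-0.1, -0.7, 0.4]
gripper_width: 49.6
gripper_force: 0.2
```

Emit:
{"name": "arm_command", "arguments": {
  "motion": [
    {"offset":[0.002,0,0],"spin":0},
    {"offset":[0.002,0,0],"spin":0},
    {"offset":[0,0,0],"spin":0}
  ]
}}

```text
time_s: 9.0
ee_pos: [627.0, 69.2, 17.3]
ee_rot: [180.0, 0.2, 91.4]
force: [-0.3, -6.5, 0.3]
gripper_width: 50.1
gripper_force: 3.3
```

```bash
python3 rel.py 8
```

```text
tcp jig [-149.3   -0.9] z 17.3 yaw-jig 0.1 F [-0.3 -6.5  0.3] t 9.0
plate c [-21.8  -2.6] (96.73218536376953, 40.4163818359375) -89.57960233688354 corners [[-1.9, 45.9], [-42.3, 45.6], [-41.6, -51.2], [-1.2, -50.9]]
wrist [-110.7   -5. ] (94.69956970214844, 43.759376525878906) -89.92372140884399 [[-88.9, 42.4], [-132.6, 42.3], [-132.5, -52.4], [-88.8, -52.3]]
```

Emit:
{"name": "arm_command", "arguments": {
  "motion": [
    {"offset":[0.002,0,0],"spin":0},
    {"offset":[0.001,0,0],"spin":0},
    {"offset":[0,0,0],"spin":0},
    {"offset":[0,0,0],"spin":0}
  ]
}}

```text
time_s: 9.6
ee_pos: [627.0, 69.5, 17.4]
ee_rot: [-180.0, 0.4, 91.5]
force: [0.6, -15.1, 1.1]
gripper_width: 49.9
gripper_force: 7.5
```

```bash
python3 rel.py 9; python3 - <<'E'
import cv2
I=cv2.imread('pics/t9.png')[130:210,245:375];cv2.imwrite('pics/c9.png',cv2.resize(I,None,fx=6,fy=6,interpolation=2))
E
```

```text
tcp jig [-149.1   -1. ] z 17.4 yaw-jig 0.1 F [  0.6 -15.1   1.1] t 9.6
plate c [-21.8  -2.6] (96.73218536376953, 40.4163818359375) -89.57960233688354 corners [[-1.9, 45.9], [-42.3, 45.6], [-41.6, -51.2], [-1.2, -50.9]]
wrist [-110.6   -5. ] (94.66661834716797, 43.65727615356445) -89.89386925697326 [[-88.9, 42.4], [-132.5, 42.3], [-132.4, -52.4], [-88.7, -52.3]]
```

View pics/c9.png

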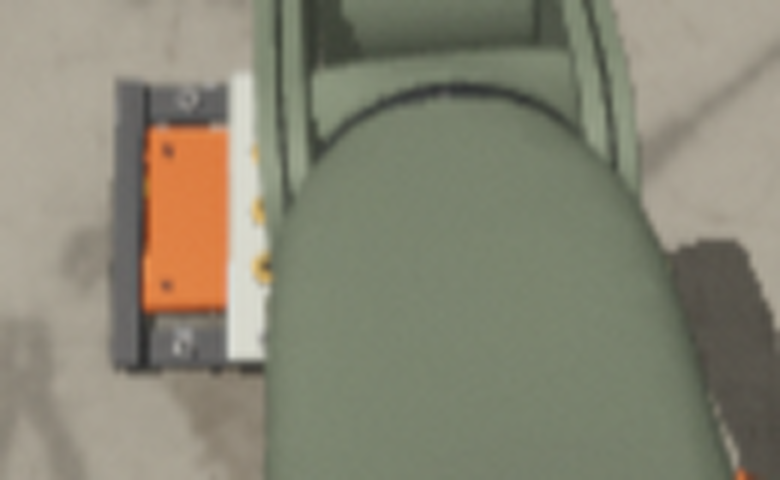

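The plate's far end (columns 143–147, rows 127–312) is flush with the stop, and the 15 N push no longer moves it. I'll back off straight, then lift clear.

Emit:
{"name": "arm_command", "arguments": {
  "motion": [
    {"offset":[-0.01,0,0],"spin":0},
    {"offset":[-0.02,0,0],"spin":0},
    {"offset":[-0.02,0,-0.01],"spin":0},
    {"offset":[-0.01,0,-0.05],"spin":0},
    {"offset":[-0.01,0,-0.05],"spin":0}
  ]
}}

```text
time_s: 10.32
ee_pos: [628.3, 2.4, 128.8]
ee_rot: [-180.0, -0.0, 91.3]
force: [1.0, 0.1, -0.3]
gripper_width: 50.3
gripper_force: 0.0
```

Emit:
{"name": "arm_command", "arguments": {
  "motion": [
    {"offset":[-0.04,0,-0.04],"spin":0},
    {"offset":[-0.05,0,-0.03],"spin":0},
    {"offset":[-0.06,0,0],"spin":0},
    {"offset":[-0.06,0,0],"spin":0},
    {"offset":[0,0,0],"spin":0}
  ]
}}

```text
time_s: 10.95
ee_pos: [632.8, -211.2, 197.7]
ee_rot: [179.9, 0.1, 91.0]
force: [1.0, 0.7, -0.4]
gripper_width: 49.8
gripper_force: 0.0
```

```bash
python3 - <<'E'
from h import *
I,D=env.grab_frame('top')
I=I[130:210,245:375];cv2.imwrite('pics/c10.png',cv2.resize(I,None,fx=6,fy=6,interpolation=2))
E
```

```text
(no output)
```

View pics/c10.png

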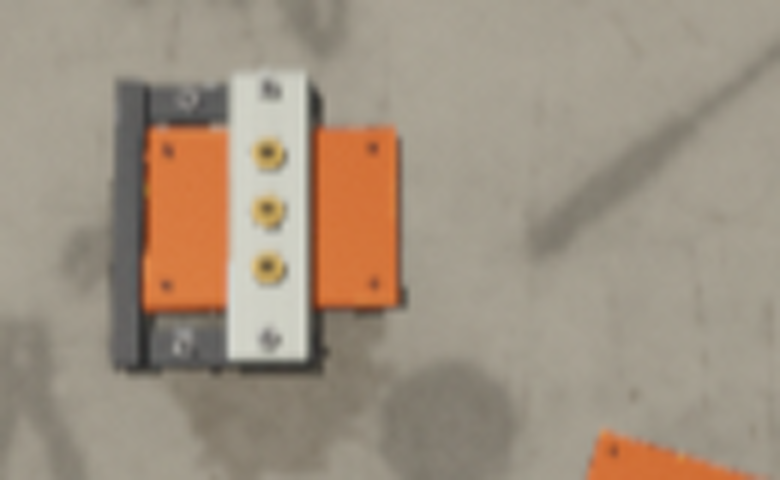

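The plate lies flat under the bridge, square against the stop (near end at column 400, far end at 146), and the arm is clear. I'm handing it in.

```bash
python3 -c "
from workcell import env
print(env.job_done())"
```

```text
the job is handed in; nothing more can be done
None
```

The orange plate was pushed flat under the bridge until its far end sat square against the stop; the arm is clear, nothing else was touched, and the job was handed in at about 11 s of the 67 s allowed.

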